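# Isolate and tag out the guarded switch

### The job

Take the circuit out of service: on the leaning grey switch box, reach inside the yellow guard collar and turn the black selector handle clockwise until its white pointer points straight at the red mark. Then hang the red tag by its hole on the steel peg of the same box, so that it hangs down the sloping face and lies flat against it, grip rib outward, and let go. Leave the green tag and the other things on the table where they are.

Things in the scene. Friction and masses are not known exactly. Their poses are not given: they have to be found in the camera images.
- panel: Grey switch box 230 x 330 x 70 mm, fixed on a low stand, leaning: its flat face looks up and towards the robot, normal 30 degrees from vertical. Place and heading (up to 17 degrees) vary. Origin: centre of the face, 140 mm above the table; x up the slope (away from the robot), y left across the face, z out of it. Face: 115 mm up and down, 165 mm left and right of the origin; collar left, peg right.
- collar_rim (a point): Centre of the open outer rim of the round yellow guard collar around the selector, on the turning axis, at panel x 0, y +85, z +40 mm. Collar: inner diameter 108, outer 120, 40 mm high from the face. A red mark on rim and dial at 3 o'clock (panel -y) and a flat red plate on the face beside it; the other dial marks are white.
- selector_grip (a point): Middle of the black selector's grip bar, on the turning axis, 30 mm above the face; x along the bar to its pointer end (white line), z out of the face. Bar 64 mm long, 18 wide, parallel sides, top 40 mm above the face, flush with the collar rim; turning disc (72 mm diameter) below it, top at 6 mm. About 45 mm free beside each flank: open fingers only 35 to 55 mm; approach square to the face.
- selector (a joint): Selector angle in rad, clockwise as seen from outside the face: 0 when the pointer points up the slope (panel +x), 1.571 when it points right (panel -y) at the red mark, where it must be. Starts between 0.15 and 0.7, can overrun to a stop at 2.4; no detents; stays where it is left (friction about 0.15 N m).
- peg_root (a point): Foot of the steel peg, on the face at panel x +70, y -85 mm; axes as the panel's (z along the peg, out of the face). The peg is round, 16 mm in diameter and 40 mm long with a chamfered tip, square to the face.
- red_tag: Loose red lockout tag, a rigid plate 150 x 75 x 6 mm, about 0.12 kg, lying on the table with its grip rib up. Origin: centre of the plate's underside; x along its length towards the hole, z up through the rib. The upright grip rib, for picking it up, is centred on the plate: 60 mm long along x, 16 mm wide, its top 37 mm above the underside. Its place is swapped at random with the green tag's.
- red_tag_hole (a point): Centre, at the underside, of the red tag's 30 mm through hole, 56 mm from the tag's origin along its x.
- green_tag: Loose green tag of the same shape as the red one; not to be moved. Origin: centre of its underside.
- mug: Loose blue mug, 80 mm wide, 90 mm high; bystander. Origin: centre of its underside.
- screwdriver: Loose orange screwdriver, 200 mm long, 30 mm high at most, lying flat; bystander. Origin: under its middle.
- tape: Loose blue tape roll, 100 mm wide, 48 mm high; bystander. Origin: centre of its underside.
- spray: Loose blue spray can, 62 mm wide, 190 mm high; bystander. Origin: centre of its underside.
- jar: Loose amber jar, 70 mm wide, 80 mm high; bystander. Origin: centre of its underside.
Things that resemble listed ones, but are neither listed nor needed, are in the scene too. There is more than one size of the red_tag; the one meant has the size given above.

How it is judged:
By the outcome, as a careful person would: the job done as asked, in the order asked, and still so for the second after the job is handed in, with the robot touching nothing.
It also fails if it takes over 61 s, if anything falls off the work surface, if the arm or the gripper's body presses on something with over 40 N, if the wrist force passes 120 N, or if a joint passes its speed limit or range.

### The arm

A 6-joint arm with a two-finger parallel gripper is mounted at the origin on the work surface. World frame = base frame: x ahead of the robot, y to its left, z up, the work surface at z = 0. Lengths are in m, angles in rad, forces in N, time in s.
With the tool pointing down it reaches from about 0.325 to 0.775 m from the base axis. Payload 5.5 kg.
Tool frame: the origin (TCP) lies between the finger pads; the fingertips stand 8 mm ahead of it and the grasp point (between the pads) lies 11 mm behind it (tcp_to_tips is the distance from the TCP to the fingertips, in m); z points along the fingers, y is the direction in which the jaws open and shut (so a half turn about z gives the same grasp; the last joint's range is limited). The gripper opens to 88 mm and grips with 3 to 60 N. Pads are 20 mm wide; open, the fingers measure 115 mm over their backs; the gripper's body (75 mm by 178 mm) begins 61 mm behind the grasp point.
Start: joints at [-0.057, 0.091, 1.231, -0, 1.82, -0.057], TCP at [0.6, -0, 0.231] pointing down, gripper open.
Joint ranges: [-2.87, 2.87], [-0.86, 2.18], [0.17, 2.46], [-1.51, 4.65], [0.06, 2.69], [-2.65, 2.65]. Speed limits (rad/s): [2.57, 2.57, 3.01, 3.14, 3.14, 3.14].

### API

Orientations are given as a unit quaternion [w, x, y, z].
In Python, from bench import * gives the robot as it stands. Calls block until the motion is done:
- move_to(position, orientation): joint-space move of the TCP to a pose.
- move_l(position, speed=0.15, orientation=None): straight line of the TCP; orientation=None keeps the orientation; speed is the mean speed in m/s.
- movej(angles): joint-space move.
- gripper_open() and close(): open the fingers fully, or close them until they stop; the grip force is fixed at half the most.
- hold(seconds).
- inverse_kinematics(position, orientation): joint angles nearest the present ones, or None.
- state(): the state.
- get_image(name): name is "scene" or "side" or "wrist"; returns a dict with "frame" (480x640x3 uint8, blue, green, red), "depth" (480x640 float32, m along the optical axis (not along the pixel's ray), 0 where there is no reading), "camera_matrix" (3x3 intrinsics, pixels), "view" (4x4, takes a point from world to camera coordinates). Camera axes: x right, y up, looking along -z (the intrinsics and any distortion apply to the point x, -y, -z); pixel columns grow to the right and rows downward; lengths in m; the calibration is good to about 2 mm. A picture is of the moment at which its call begins.
A pose or a line that the arm cannot do raises IKError and nothing moves.
- job_done(): hands the job in, once; it reports no verdict.
The state is a dict: "time": time; "joint_pos": joint angles; "dq": joint speeds; "joint_torque": joint torques, N m; "ee_pos": TCP position; "ee_rot": TCP orientation; "ft_force": force on the tool from outside, world axes, zero at the start; "moment": the same for the moment, N m; "finger_gap": finger opening in m.
Only numpy, scipy, OpenCV 4.12 (cv2) and the standard library are available. Lean on these libraries where they do the work, as an engineer would, in place of code of your own. Each camera call takes 0.05 s, during which the arm holds its last target.

## Working session

There is one attempt and no reset: what is moved stays moved. The work goes in short steps, each a Python script; the robot and the scene stay as the last script left them, time stands still between calls to the robot, and variables do not carry over. Pictures are saved under pics/ and viewed, and the job is handed in when it is done.

```bash
ls; mkdir -p pics; python3 - <<'E'
from bench import *
import cv2,numpy as np
for n in ["scene","side","wrist"]:
    d=get_image(n); cv2.imwrite(f"pics/{n}0.png",d["frame"]); np.savez(f"{n}0.npz",**d)
    print(n,d["camera_matrix"].tolist(),np.round(d["view"],4).tolist(),[k for k in d], (d["depth"]>0).mean())
s=state();print(s)
E
```

```text
pics
scene [[477.42950015052804, 0.0, 318.45009468121333], [0.0, 477.42950015052804, 231.58874655345898], [0.0, 0.0, 1.0]] [[-0.8448, 0.5349, -0.0142, 0.4059], [-0.393, -0.6022, 0.6949, 0.0765], [0.3632, 0.5926, 0.719, -1.3317], [0.0, 0.0, 0.0, 1.0]] ['frame', 'depth', 'camera_matrix', 'view'] 0.9962044270833333
side [[576.1969718500819, 0.0, 322.2870657076912], [0.0, 576.1969718500819, 244.160640882155], [0.0, 0.0, 1.0]] [[0.705, -0.7092, -0.0111, -0.3054], [0.5019, 0.4877, 0.7143, -0.3077], [-0.5012, -0.5091, 0.6997, -1.4928], [0.0, 0.0, 0.0, 1.0]] ['frame', 'depth', 'camera_matrix', 'view'] 0.996025390625
wrist [[351.6032100745835, 0.0, 319.45185120749636], [0.0, 351.6032100745835, 236.2206503366514], [0.0, 0.0, 1.0]] [[1.0, 0.0003, -0.0017, -0.5996], [-0.0008, 0.9523, -0.305, 0.038], [0.0015, 0.305, 0.9523, -0.3926], [0.0, 0.0, 0.0, 1.0]] ['frame', 'depth', 'camera_matrix', 'view'] 0.9961165364583333
{'time': 0.15, 'joint_pos': array([-5.66820560e-02,  9.16926355e-02,  1.23158230e+00, -1.41516726e-05,
        1.81981030e+00, -5.67057541e-02]), 'dq': array([-0.00032887, -0.00237023, -0.00202633,  0.00066281, -0.00067652,
       -0.0007773 ]), 'joint_torque': array([ 1.35033202e-03, -4.47044814e+01, -4.06907630e+01,  6.99103042e-02,
        2.74600578e-02, -1.16549641e-04]), 'ee_pos': array([5.99790586e-01, 1.61826311e-05, 2.29777828e-01]), 'ee_rot': array([-5.52192194e-04,  7.07099435e-01,  7.07113733e-01, -5.02073194e-04]), 'ft_force': array([ 0.35661917, -1.20825376,  1.15593432]), 'moment': array([ 0.02170589, -0.00322859,  0.0268381 ]), 'finger_gap': 0.08763958676119003}
```

View pics/scene0.png

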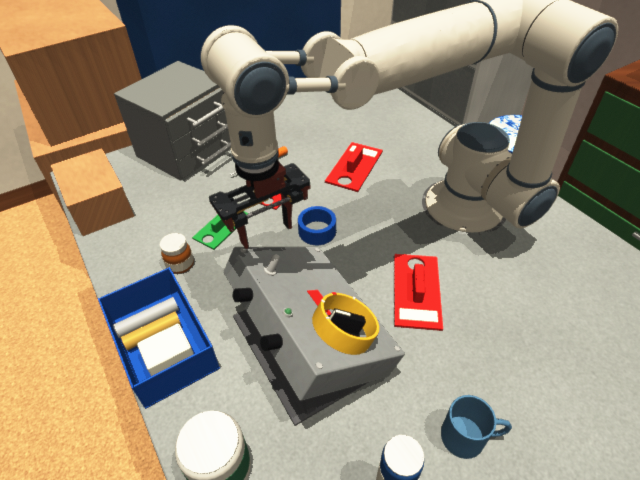

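View pics/side0.png

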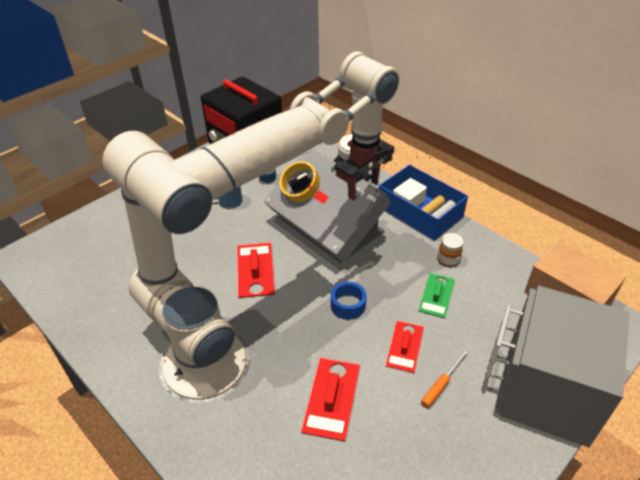

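View pics/wrist0.png

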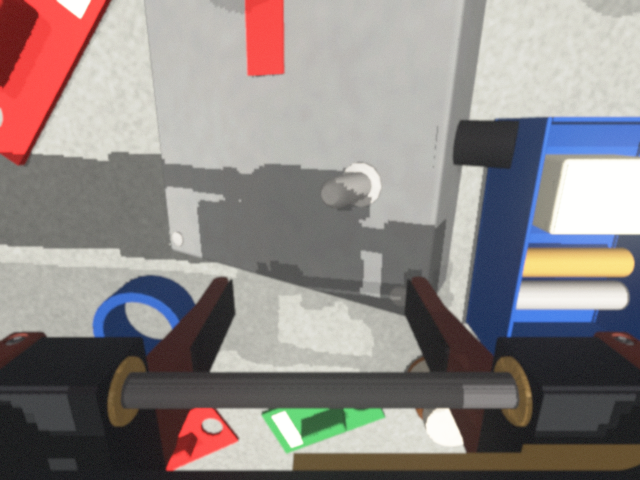

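The side view shows three red tags, at (255,270), (405,345) and (332,398), and a green one at (437,295). The scene view shows two of the red ones, at (415,290) and (355,165). The collar is at about (299,182) in the side view. I'll measure the tags' sizes.

```bash
cat > h.py <<'E'
import cv2,numpy as np
def ld(n): return dict(np.load(n+".npz"))
def rays(d,uv):
    uv=np.atleast_2d(np.asarray(uv,float)); K=d["camera_matrix"];V=d["view"]
    c=np.c_[(uv[:,0]-K[0,2])/K[0,0],-(uv[:,1]-K[1,2])/K[1,1],-np.ones(len(uv))]
    R=V[:3,:3]; o=-R.T@V[:3,3]; return o,c@R
def onplane(d,uv,n=(0,0,1),c=0.006):
    o,r=rays(d,uv); n=np.asarray(n,float); return o+r*((c-o@n)/(r@n))[:,None]
def bydepth(d,uv):
    o,r=rays(d,uv); uv=np.atleast_2d(uv).astype(int); return o+r*d["depth"][uv[:,1],uv[:,0]][:,None]
def proj(d,p):
    p=np.atleast_2d(p);K=d["camera_matrix"];V=d["view"];c=p@V[:3,:3].T+V[:3,3]
    return np.c_[K[0,0]*c[:,0]/-c[:,2]+K[0,2],K[1,1]*c[:,1]/c[:,2]+K[1,2]] if False else np.c_[K[0,0]*c[:,0]/-c[:,2]+K[0,2],K[1,2]-K[1,1]*c[:,1]/-c[:,2]]
def cmask(d,col):
    h=cv2.cvtColor(d["frame"],cv2.COLOR_BGR2HSV);H,S,Vv=cv2.split(h)
    if col=="red": return (((H<6)|(H>174))&(S>150)&(Vv>70)).astype(np.uint8)*255
    if col=="green": return ((H>45)&(H<80)&(S>120)&(Vv>50)).astype(np.uint8)*255
    if col=="yellow": return ((H>17)&(H<32)&(S>150)&(Vv>60)).astype(np.uint8)*255
E
python3 - <<'E'
from h import *
for n in ["side0","scene0"]:
  d=ld(n)
  for col in ["red","green"]:
    cs,_=cv2.findContours(cmask(d,col),cv2.RETR_EXTERNAL,cv2.CHAIN_APPROX_NONE)
    for c in cs:
        if cv2.contourArea(c)<200: continue
        uv=c[:,0]; p=bydepth(d,uv)
        k=(p[:,2]<0.02)&(p[:,2]>-.01)
        w=onplane(d,uv[k]); 
        if k.sum()<20: continue
        r=cv2.minAreaRect((w[:,:2]*1000).astype(np.float32))
        print(n,col,uv.mean(0).round(),np.round(r[0]),np.round(r[1]),round(r[2],1))
  m=cmask(d,"yellow");print(n,"yellow")
E
```

```text
side0 red [331. 400.] [ 157. -306.] [211. 104.] 32.7
side0 red [405. 346.] [ 402. -338.] [150.  73.] 28.9
side0 red [255. 270.] [307. 157.] [213. 103.] 50.8
side0 green [437. 297.] [ 603. -292.] [147.  71.] 25.3
side0 yellow
scene0 red [417. 292.] [307. 157.] [215. 106.] 51.4
scene0 red [354. 166.] [ 158. -306.] [216. 106.] 32.8
scene0 green [212. 233.] [ 628. -277.] [101.  77.] 23.9
scene0 yellow
```

```bash
python3 - <<'E'
from h import *
d=ld("side0")
a=cv2.resize(d["frame"][220:460,220:480],None,fx=3,fy=2.5*1,interpolation=cv2.INTER_CUBIC)[:600,:800]
cv2.imwrite("pics/crop1.png",a)
a=cv2.resize(d["frame"][150:250,250:400],None,fx=5,fy=5,interpolation=cv2.INTER_CUBIC)
b=cv2.resize(ld("scene0")["frame"][230:400,210:410],None,fx=4,fy=3.5,interpolation=cv2.INTER_CUBIC)
cv2.imwrite("pics/crop2.png",a);cv2.imwrite("pics/crop3.png",b)
E
```

```text
(no output)
```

View pics/crop1.png

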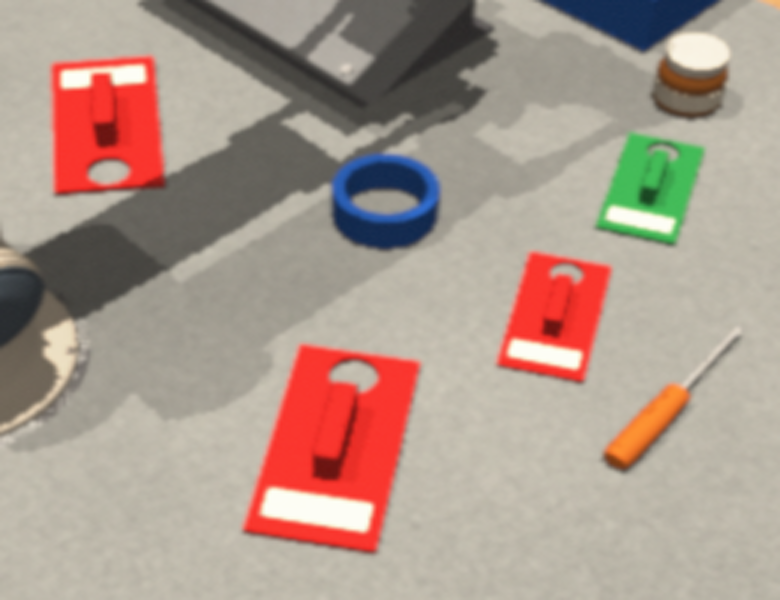

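View pics/crop2.png

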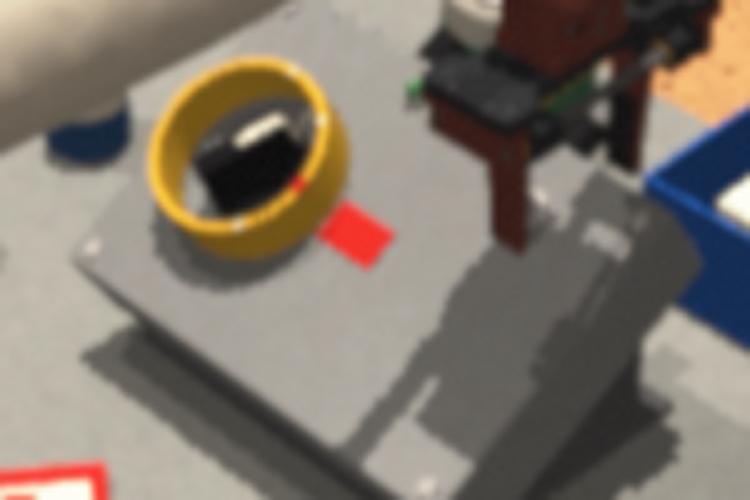

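View pics/crop3.png

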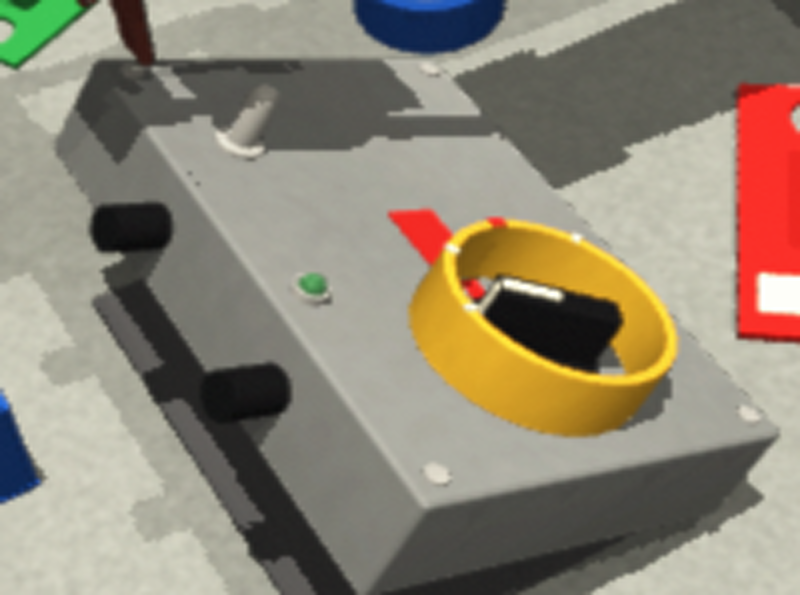

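Candidates for the red tag, with side-view pixels and measured sizes:
- (405,345): 150x73 mm. This matches the description.
- (255,270): 213x103 mm, too large.
- (332,398): 211x104 mm, too large.

The crop shows the tag at (405,345) with its hole at the top end (408,326) and its rib up, so I'm using that one. Next is the panel pose.

```bash
python3 - <<'E'
from h import *
from scipy.optimize import least_squares
def allpts(d):
    v,u=np.mgrid[0:480,0:640]; uv=np.c_[u.ravel(),v.ravel()]; return uv,bydepth(d,uv)
for n in ["scene0","side0"]:
    d=ld(n); uv,P=allpts(d)
    fr=d["frame"].reshape(-1,3).astype(int); m=cmask(d,"yellow").ravel()>0
    sat=fr.max(1)-fr.min(1)
    # seed: yellow region neighbours
    reg=(P[:,0]>0.35)&(P[:,0]<0.8)&(abs(P[:,1])<0.25)&(P[:,2]>.05)&(P[:,2]<.24)&(sat<25)
    Q=P[reg]; best=None; rng=np.random.default_rng(0)
    for i in range(400):
        a=Q[rng.choice(len(Q),3,False)]; nn=np.cross(a[1]-a[0],a[2]-a[0]); l=np.linalg.norm(nn)
        if l<1e-4: continue
        nn/=l; nn*=np.sign(nn[2])
        if abs(nn[2]-np.cos(np.pi/6))>.06: continue
        k=abs((Q-a[0])@nn)<.003
        if best is None or k.sum()>best.sum(): best=k
    F=Q[best]; c=F.mean(0); nn=np.linalg.svd(F-c,full_matrices=False)[2][2]; nn*=np.sign(nn[2])
    print(n,best.sum(),"n",nn,"tilt",np.degrees(np.arccos(nn[2])),"head",np.degrees(np.arctan2(-nn[1],-nn[0])))
    psi=np.arctan2(-nn[1],-nn[0]); z=nn; y=np.array([-np.sin(psi),np.cos(psi),0]); x=np.cross(y,z)
    R=np.c_[x,y,z]
    L=(P-c)@R
    # origin: rim circle
    yk=m&(abs(L[:,2]-.04)<.003)&(abs(L[:,0])<.3)&(abs(L[:,1])<.3)
    A=L[yk]
    f=least_squares(lambda q:np.hypot(A[:,0]-q[0],A[:,1]-q[1])-.057,A[:,:2].mean(0),loss="soft_l1",f_scale=.002)
    r=np.hypot(A[:,0]-f.x[0],A[:,1]-f.x[1]);print("rim",len(A),f.x,r.min(),r.max(),np.median(A[:,2]))
    o=c+R@np.array([f.x[0],f.x[1]-.085,0]); print("origin",o,"(z should .14)")
    L=(P-o)@R
    k=(abs(L[:,0]-.07)<.03)&(abs(L[:,1]+.085)<.03)&(L[:,2]>.02)&(L[:,2]<.045)
    print("peg top",k.sum(), L[k].mean(0) if k.any() else None)
    f=(abs(L[:,2])<.003)&(abs(L[:,0])<.15)&(abs(L[:,1])<.2)&(P[:,2]>.02)
    print("face extent",np.percentile(L[f],[0.3,99.7],axis=0).round(4).tolist())
    # selector top
    k=(np.hypot(L[:,0],L[:,1]-.085)<.04)&(abs(L[:,2]-.04)<.004)
    S=L[k][:,:2]-[0,.085]; U=uv[k]
    white=fr[k].min(1)>110
    print("sel",k.sum(),"bar mean",S.mean(0)); 
    w,v=np.linalg.eigh(np.cov(S.T)); print("pca",v[:,1],np.sqrt(w),"white",white.sum(),S[white].mean(0), "angle from line", [np.arctan2(-q[1],q[0]) for q in (v[:,1],-v[:,1],S[white].mean(0))])
E
```

```text
scene0 5869 n [-0.49908497  0.01294191  0.86645641] tilt 29.950573829139476 head -1.4854203557566419
rim 457 [-0.026141    0.12684211] 0.009553111197996999 0.061891365603586455 0.03952174511449428
origin [0.56901225 0.1375013  0.14080907] (z should .14)
peg top 88 [ 0.07125854 -0.0823303   0.03202827]
face extent [[-0.1148, -0.1618, -0.0029], [0.1134, 0.164, 0.0029]]
sel 228 bar mean [0.00113625 0.00059906]
pca [-0.89773191  0.4405422 ] [0.00522388 0.01860077] white 47 [ 0.01348315 -0.00866249] angle from line [np.float64(-2.6853901081099782), np.float64(0.45620254547981504), np.float64(0.5710621340107034)]
side0 2753 n [-0.5095093   0.01294537  0.86036777] tilt 30.64209935346847 head -1.4554313483967023
rim 126 [0.00953626 0.13452523] 0.05114883245623335 0.06478579729193315 0.039736511742490536
origin [0.56686102 0.133836   0.13900885] (z should .14)
peg top 1 [ 0.07630237 -0.09046547  0.02281424]
face extent [[-0.1144, -0.1649, -0.003], [0.1128, 0.1645, 0.003]]
sel 79 bar mean [0.00036379 0.00043469]
pca [-0.89760868  0.44079321] [0.00560875 0.01747705] white 20 [ 0.01631939 -0.00307001] angle from line [np.float64(-2.6851104815709324), np.float64(0.4564821720188607), np.float64(0.18594711919138618)]
```

Only full open and full close are available. 115 mm over the backs won't fit a 108 mm collar, so I'll go in with the fingers closed and push the bar's flank around. First I'll check reach and locate the bystanders.

```bash
cat >> h.py <<'E'
from scipy.spatial.transform import Rotation as Rn
import json,os
P=dict(o=[0.568,0.1355,0.14],psi=np.radians(-1.47))
if os.path.exists("panel.json"): P=json.load(open("panel.json"))
O=np.array(P["o"]); _c,_s=np.cos(P["psi"]),np.sin(P["psi"])
N=np.array([-.5*_c,-.5*_s,np.sqrt(.75)]); YP=np.array([-_s,_c,0]); XP=np.cross(YP,N); RP=np.c_[XP,YP,N]
def pw(l): return O+RP@np.asarray(l,float)
def quat(y,z):
    y=np.asarray(y,float);R=np.c_[np.cross(y,z),y,z]; q=Rn.from_matrix(R).as_quat(); return np.r_[q[3],q[:3]]
def selpose(th,s,h,sg=1,r=.018,dth=None):
    xb=np.cos(th)*XP-np.sin(th)*YP; yb=np.sin(th)*XP+np.cos(th)*YP
    return pw([0,.085,h])+r*xb+s*yb, quat(sg*xb,-N)
def tagpose(x,y,h,sg=1): return pw([x,y,h]),quat(sg*YP,-N)
E
python3 - <<'E'
from h import *
from bench import *
for sg in (1,-1):
  for th in (.45,1,1.57):
    for h in (.019,.12): print("sel",sg,th,h,np.round(inverse_kinematics(*selpose(th,.026,h,sg)),2) if inverse_kinematics(*selpose(th,.026,h,sg)) is not None else None)
  for h in (.02,.1): 
    q=inverse_kinematics(*tagpose(.014,-.085,h,sg)); print("tag",sg,h,None if q is None else np.round(q,2))
d=ld("side0");e=ld("scene0")
for n,dd,uv in [("spray",e,(403,450)),("mug",e,(470,415)),("tape",d,(349,290)),("jar",d,(452,240)),("screw",d,(440,385)),("jarwhite",e,(210,440)),("mugside",d,(230,190)),("bluebox",e,(110,300))]:
    print(n,bydepth(dd,[uv])[0].round(3))
# tag: hole & rib
hsv=cmask(d,"red"); c=[c for c in cv2.findContours(hsv,cv2.RETR_CCOMP,cv2.CHAIN_APPROX_NONE)[0]]
for k in c:
    w=onplane(d,k[:,0]); m=w.mean(0)
    if np.hypot(m[0]-.42,m[1]+.33)<.12: 
        r=cv2.minAreaRect((w[:,:2]*1000).astype(np.float32)); print(len(k),k[:,0].mean(0),r, cv2.boxPoints(r).round().tolist())
E
```

```text
sel 1 0.45 0.019 [ 0.45 -0.23  1.73 -0.25  1.19  0.97]
sel 1 0.45 0.12 [ 0.51 -0.36  1.67 -0.26  1.37  0.98]
sel 1 1 0.019 [ 0.42 -0.25  1.74 -0.23  1.18  1.48]
sel 1 1 0.12 [ 0.47 -0.37  1.68 -0.25  1.37  1.49]
sel 1 1.57 0.019 [ 0.39 -0.29  1.77 -0.22  1.18  2.02]
sel 1 1.57 0.12 [ 0.44 -0.41  1.71 -0.23  1.37  2.03]
tag 1 0.02 [ 0.05 -0.46  1.92 -0.04  1.17 -1.49]
tag 1 0.1 [ 0.06 -0.58  1.87 -0.04  1.33 -1.48]
sel -1 0.45 0.019 [ 0.45 -0.23  1.73 -0.25  1.19 -2.17]
sel -1 0.45 0.12 [ 0.51 -0.36  1.67 -0.26  1.37 -2.17]
sel -1 1 0.019 [ 0.42 -0.25  1.74 -0.23  1.18 -1.66]
sel -1 1 0.12 [ 0.47 -0.37  1.68 -0.25  1.37 -1.65]
sel -1 1.57 0.019 [ 0.39 -0.29  1.77 -0.22  1.18 -1.12]
sel -1 1.57 0.12 [ 0.44 -0.41  1.71 -0.23  1.37 -1.11]
tag -1 0.02 [ 0.05 -0.46  1.92 -0.04  1.17  1.66]
tag -1 0.1 [ 0.06 -0.58  1.87 -0.04  1.33  1.66]
spray [0.626 0.464 0.19 ]
mug [0.425 0.446 0.019]
tape [ 0.426 -0.114  0.028]
jar [ 0.743 -0.23   0.083]
screw [ 0.36  -0.48   0.022]
jarwhite [0.857 0.272 0.129]
mugside [ 0.146 -0.021  0.501]
bluebox [ 0.921 -0.146  0.071]
140 [404.51428571 346.36428571] ((401.5074462890625, -337.6917724609375), (150.4442138671875, 73.22062683105469), 28.914766311645508) [[318.0, -342.0], [353.0, -406.0], [485.0, -333.0], [450.0, -269.0]]
63 [401.20634921 361.19047619] ((356.6676330566406, -361.9333190917969), (32.24346923828125, 69.47952270507812), 27.596473693847656) [[326.0, -339.0], [358.0, -400.0], [387.0, -385.0], [355.0, -324.0]]
29 [408.68965517 328.51724138] ((452.02960205078125, -312.0677185058594), (29.908470153808594, 32.024810791015625), 2.596207618713379) [[436.0, -297.0], [438.0, -329.0], [468.0, -327.0], [466.0, -295.0]]
```

```bash
python3 - <<'E'
from h import *
from bench import *
close()
p,q=selpose(.456,.026,.15,-1); move_to(p,q); hold(.2)
d=get_image("wrist"); np.savez("w1.npz",**d); cv2.imwrite("pics/w1.png",d["frame"]); s=state(); print(s["time"],s["finger_gap"],s["ee_pos"]-p)
E
```

```text
3.5667 0.00012824367873321145 [ 0.00021313 -0.00026687 -0.00015301]
```

View pics/w1.png

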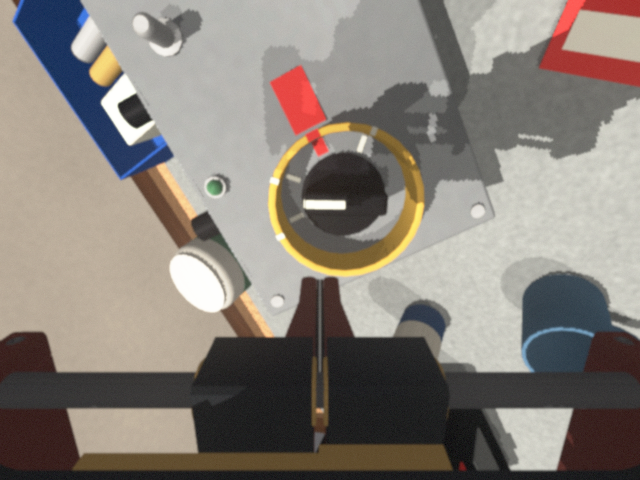

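The wrist view shows the collar at (346,200), the white pointer from (303,204) to (345,204), the red plate at (298,98) and the peg tip near (143,22). I'll refine the pose from these.

```bash
cat >> h.py <<'E'
def refine(d,verbose=True):
    out={}
    m=cmask(d,"yellow"); m[280:]=0
    cs,_=cv2.findContours(m,cv2.RETR_EXTERNAL,cv2.CHAIN_APPROX_NONE); c=max(cs,key=cv2.contourArea)[:,0]
    # outer rim of yellow projected on rim plane; keep points at rim height by depth
    w=bydepth(d,c); L=(w-O)@RP
    v,u=np.nonzero(m); uv=np.c_[u,v]; L=(bydepth(d,uv)-O)@RP
    k=abs(L[:,2]-.04)<.004; W=(onplane(d,uv[k],N,O@N+.04)-O)@RP
    from scipy.optimize import least_squares
    f=least_squares(lambda q:np.hypot(W[:,0]-q[0],W[:,1]-q[1])-.057,[0,.085],loss="soft_l1",f_scale=.002).x
    out["rim"]=f; out["rimz"]=np.median(L[k,2])
    fr=d["frame"].astype(int); wh=((fr.min(2)>140)).astype(np.uint8)
    v,u=np.nonzero(wh); uv=np.c_[u,v]; W=(onplane(d,uv,N,O@N+.04)-O)@RP; LL=(bydepth(d,uv)-O)@RP
    k=(np.hypot(W[:,0]-f[0],W[:,1]-f[1])<.034)&(LL[:,2]>.033); S=W[k][:,:2]-f
    ww,vv=np.linalg.eigh(np.cov(S.T)); a=vv[:,1]*np.sign(vv[:,1]@S.mean(0))
    out["ang_line"]=np.arctan2(-a[1],a[0]); b=S.mean(0); out["ang_mean"]=np.arctan2(-b[1],b[0]); out["n"]=k.sum()
    # bar black points by depth at top
    v,u=np.mgrid[0:480,0:640]; uv=np.c_[u.ravel(),v.ravel()]; LL=(bydepth(d,uv)-O)@RP
    k=(np.hypot(LL[:,0]-f[0],LL[:,1]-f[1])<.04)&(abs(LL[:,2]-.04)<.005)
    S=LL[k][:,:2]-f; ww,vv=np.linalg.eigh(np.cov(S.T)); a=vv[:,1]*np.sign(vv[:,1]@b); out["ang_bar"]=np.arctan2(-a[1],a[0]); out["barmean"]=S.mean(0)
    k=(np.hypot(LL[:,0]-.07,LL[:,1]+.085)<.03)&(abs(LL[:,2]-.038)<.006)
    out["peg_tip"]=LL[k].mean(0) if k.any() else None
    return out
E
python3 - <<'E'
from h import *
d=ld("w1")
for k,v in refine(d).items(): print(k,v)
v,u=np.mgrid[0:480:2,0:640:2]; uv=np.c_[u.ravel(),v.ravel()]; w=bydepth(d,uv);L=(w-O)@RP
fr=d["frame"][uv[:,1],uv[:,0]].astype(int)
k=(abs(L[:,2])<.006)&(abs(L[:,0])<.105)&(abs(L[:,1])<.155)&(np.hypot(L[:,0],L[:,1]-.085)>.07)
F=w[k];c=F.mean(0);n=np.linalg.svd(F-c,full_matrices=False)[2][2];n*=np.sign(n[2])
print("n",n,"N",N,"z",L[k][:,2].mean(),"head",np.degrees(np.arctan2(-n[1],-n[0])))
cv2.imwrite("pics/w1c.png",cv2.resize(d["frame"][0:80,100:220],None,fx=6,fy=6))
E
```

```text
rim [-0.0010534   0.08425676]
rimz 0.041069473589609426
ang_line 0.47437847436946656
ang_mean 0.37246807106087765
n 403
ang_bar 0.47065489824038664
barmean [-0.00032456  0.00038589]
peg_tip [ 0.06775135 -0.08259467  0.03943362]
n [-0.50023222  0.01225635  0.86580454] N [-0.49983545  0.01282676  0.8660254 ] z 0.0016998090667345407 head -1.4035414431979276
```

View pics/w1c.png

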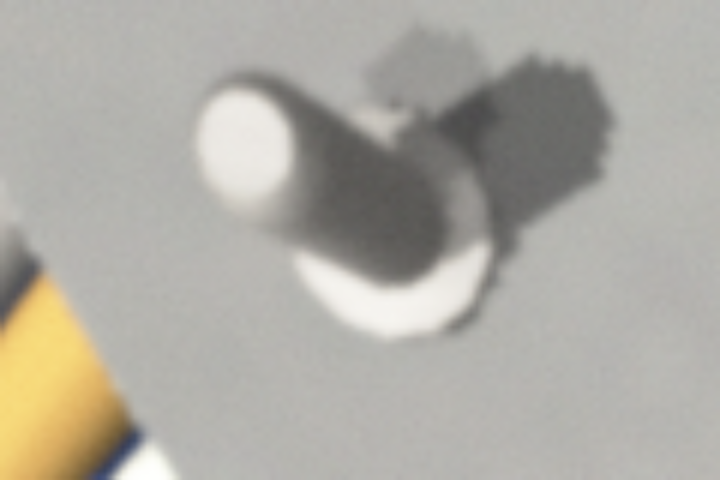

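```bash
python3 - <<'E'
from h import *
d=ld("w1")
print((onplane(d,[(140.8,24.2)],N,O@N+.04)-O)@RP)
d=ld("scene0"); cv2.imwrite("pics/s0c.png",cv2.resize(d["frame"][240:285,250:295],None,fx=12,fy=12))
E
```

```text
[[ 0.06960984 -0.08454714  0.04      ]]
```

View pics/s0c.png

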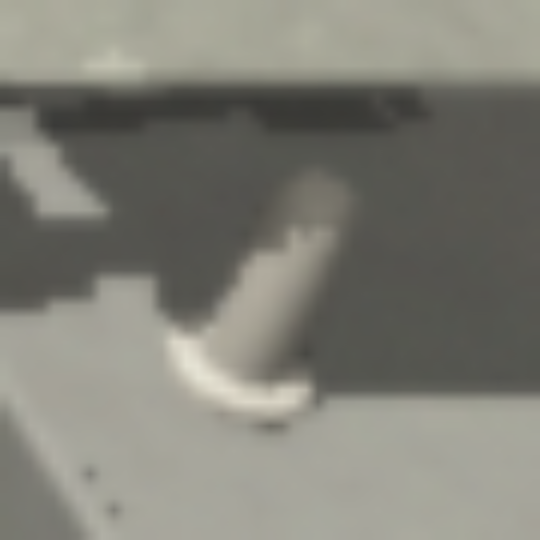

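```bash
python3 - <<'E'
import json,h,numpy as np
json.dump(dict(o=list(h.pw([-.0007,0,.0006])),psi=float(np.radians(-1.44))),open("panel.json","w"))
E
python3 - <<'E'
from h import *
from bench import *
def go(th,s,hh,sp):
    p,q=selpose(th,s,hh,-1); move_l(p,speed=sp,orientation=q)
def rep(l): s=state(); print(l,round(s["time"],2),np.round(s["ft_force"],1),np.round(s["moment"],2))
go(.456,.028,.055,.12); rep("above")
go(.456,.028,.020,.05); rep("in")
go(.456,.0195,.020,.03); rep("touch")
for th in np.linspace(.456,1.571-.07,9)[1:]:
    go(th,.0195,.020,.025); rep(f"{th:.2f}")
E
```

```text
above 4.5 [-0.5 -0.1 -0.6] [ 0.15  0.26 -0.04]
in 5.35 [ 1.1 -0.2  1.3] [0.18 0.22 0.01]
touch 5.78 [ 3.4  3.5 -1. ] [ 0.77 -0.22  0.27]
0.59 6.08 [2.6 3.9 0.1] [ 0.79 -0.1   0.38]
0.72 6.37 [ 3.3  4.6 -0.8] [ 0.73 -0.17  0.33]
0.85 6.66 [ 2.8  4.  -1.1] [ 0.66 -0.2   0.3 ]
0.98 6.95 [ 4.4  3.6 -0.6] [ 0.63 -0.26  0.31]
1.11 7.24 [ 3.6  3.9 -0.6] [ 0.64 -0.28  0.32]
1.24 7.53 [ 4.3  3.3 -1.1] [ 0.63 -0.33  0.34]
1.37 7.83 [ 4.8  2.2 -1. ] [ 0.47 -0.46  0.23]
1.50 8.12 [ 5.5  2.6 -0.4] [ 0.43 -0.5   0.22]
```

```bash
python3 - <<'E'
from h import *
from bench import *
def go(th,s,hh,sp):
    p,q=selpose(th,s,hh,-1); move_l(p,speed=sp,orientation=q)
th=1.501
go(th,.028,.020,.05); go(th,.028,.06,.1);go(th,.028,.15,.2); hold(.2)
d=get_image("wrist"); np.savez("w2.npz",**d); cv2.imwrite("pics/w2.png",d["frame"][:330]); print(state()["time"])
for k,v in refine(d).items(): print(k,v)
E
```

```text
9.8333
rim [-0.00162137  0.08506694]
rimz 0.040446704292689206
ang_line 1.4404482401886116
ang_mean 1.3526088472640494
n 399
ang_bar 1.4525664519366528
barmean [5.13429375e-04 5.67232611e-06]
peg_tip [ 0.0680271  -0.08215626  0.03858675]
```

View pics/w2.png

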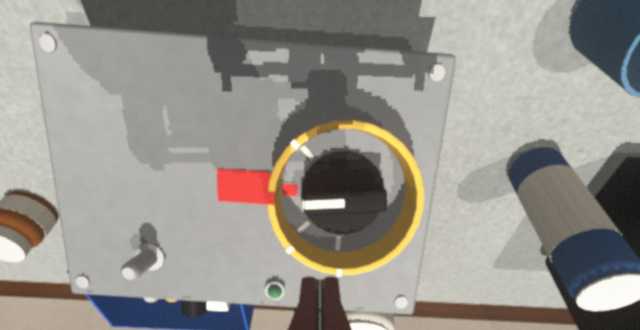

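```bash
python3 - <<'E'
from h import *
for nm in ("w1","w2"):
    d=ld(nm); m=cmask(d,"red"); m[300:]=0
    v,u=np.nonzero(m); uv=np.c_[u,v]; L=(onplane(d,uv,N,O@N)-O)@RP
    k=(L[:,1]<.025)&(L[:,1]>-.04)&(abs(L[:,0])<.04); A=L[k]
    print(nm,"plate",k.sum(),A.mean(0),[np.arctan2(-(A.mean(0)[1]-.085),A.mean(0)[0]-x0) for x0 in (0,-.001)])
    r=cv2.minAreaRect((A[:,:2]*1000).astype(np.float32)); print(r)
    L=(onplane(d,uv,N,O@N+.04)-O)@RP; LD=(bydepth(d,uv)-O)@RP
    k=(LD[:,2]>.03)&(abs(LD[:,0])<.03)&(abs(LD[:,1]-.028)<.01); print("rim mark",k.sum(),L[k].mean(0) if k.any() else "")
# bar rectangle from black top in w2 : flanks
d=ld("w2"); v,u=np.mgrid[0:480,0:640]; uv=np.c_[u.ravel(),v.ravel()]; L=(bydepth(d,uv)-O)@RP
k=(np.hypot(L[:,0],L[:,1]-.085)<.04)&(abs(L[:,2]-.04)<.004)
print(cv2.minAreaRect((L[k][:,:2]*1000).astype(np.float32)))
d=ld("w2");cv2.imwrite("pics/w2c.png",cv2.resize(d["frame"][110:290,210:440],None,fx=3.4,fy=3.3))
E
```

```text
w1 plate 1997 [-5.89407518e-04 -2.08086043e-04  5.27455799e-17] [np.float64(1.57771348858955), np.float64(1.5659776608296172)]
((-0.47519493103027344, 0.14156341552734375), (27.72917938232422, 44.32637023925781), 0.4047159254550934)
rim mark 118 [-0.01971222  0.03022592  0.04      ]
w2 plate 1635 [-1.59702968e-04  1.94060530e-04  1.11730675e-16] [np.float64(1.5726794823904442), np.float64(1.560888181927394)]
((-0.25383853912353516, 1.4452877044677734), (27.5173397064209, 47.01884078979492), 0.171012744307518)
rim mark 90 [-9.92843759e-05  2.79760492e-02  4.00000000e-02]
((-0.27383899688720703, 85.0268325805664), (18.436796188354492, 63.589908599853516), 6.797048568725586)
```

View pics/w2c.png

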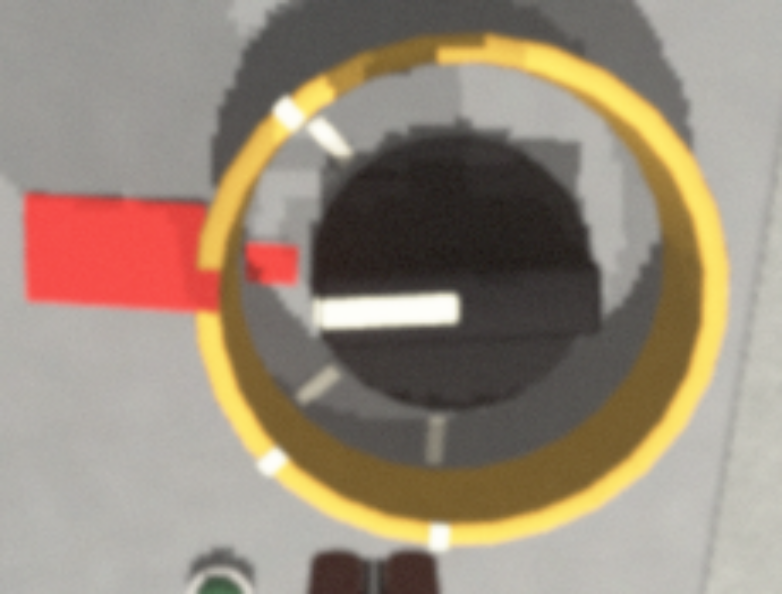

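The panel frame agrees with the plate, rim mark and peg. Bar angle is 1.452, so about 0.119 rad remains. The push lags the command by 0.049, so I'll push to 1.620.

```bash
cat > push2.py <<'E'
from h import *
from bench import *
import sys
end=float(sys.argv[1]); nm=sys.argv[2]
def go(th,s,hh,sp):
    p,q=selpose(th,s,hh,-1); move_l(p,speed=sp,orientation=q)
go(1.44,.028,.06,.2);go(1.44,.028,.020,.06);go(1.44,.0195,.020,.03)
for th in np.linspace(1.44,end,3)[1:]: go(th,.0195,.020,.02)
print(np.round(state()["ft_force"],1))
go(end,.028,.020,.05); go(end,.028,.06,.1);go(end,.028,.15,.2); hold(.2)
d=get_image("wrist"); np.savez(nm+".npz",**d); cv2.imwrite(f"pics/{nm}.png",cv2.resize(d["frame"][110:290,210:440],None,fx=3.4,fy=3.3)); print(state()["time"])
for k,v in refine(d).items(): print(k,v)
v,u=np.mgrid[0:480,0:640]; uv=np.c_[u.ravel(),v.ravel()]; L=(bydepth(d,uv)-O)@RP
k=(np.hypot(L[:,0],L[:,1]-.085)<.04)&(abs(L[:,2]-.04)<.004)
print(cv2.minAreaRect((L[k][:,:2]*1000).astype(np.float32)))
E
python3 push2.py 1.620 w3
```

```text
[ 4.5  2.2 -0.1]
13.9333
rim [-0.00172714  0.08528433]
rimz 0.04046266305090203
ang_line 1.5830072247548859
ang_mean 1.4738971336935367
n 390
ang_bar 1.5782698127620183
barmean [ 0.0005613  -0.00012555]
peg_tip [ 0.06792878 -0.08226936  0.03846368]
((-0.39075374603271484, 85.26747131347656), (64.0937728881836, 18.46590805053711), 89.40361022949219)
```

View pics/w3.png

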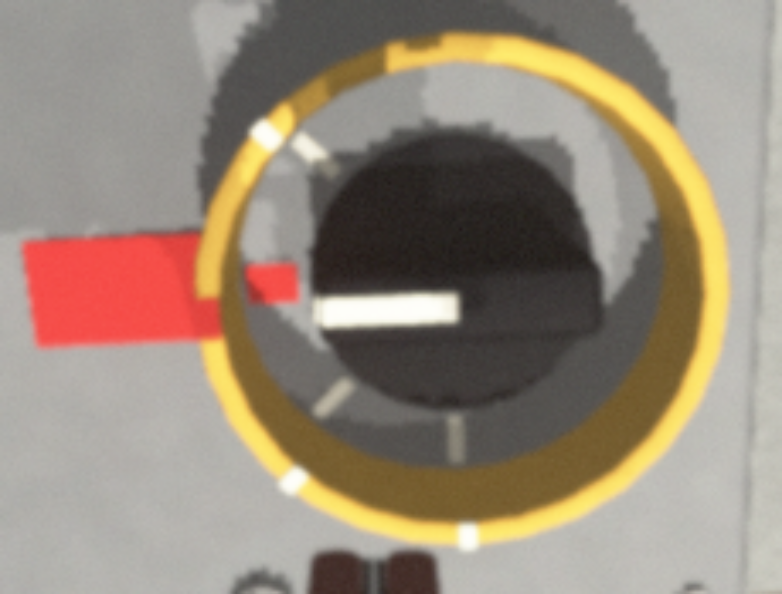

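The pointer now points at the red tick, with the bar at about 1.575 to 1.58 rad against 1.571. Now the tag.

```bash
cat >> h.py <<'E'
def pick(c,yaw,z,sg=-1):
    t=np.array([np.cos(yaw),np.sin(yaw),0]); ty=np.array([-t[1],t[0],0])
    return np.r_[c,z],quat(sg*ty,[0,0,-1.])
E
python3 - <<'E'
from h import *
from bench import *
C=[.4015,-.3377]; yaw=np.radians(28.9)
for sg in (1,-1):
  for z in (.017,.2):
    q=inverse_kinematics(*pick(C,yaw,z,sg)); print(sg,z,None if q is None else q.round(2))
p,q=selpose(1.62,.028,.22,-1); move_l(p,speed=.25,orientation=q)
gripper_open(); move_to(*pick(C,yaw,.18)); hold(.15)
d=get_image("wrist"); np.savez("w4.npz",**d); cv2.imwrite("pics/w4.png",d["frame"]); print(state()["time"])
m=cmask(d,"red"); m[330:]=0
for k in cv2.findContours(m,cv2.RETR_CCOMP,cv2.CHAIN_APPROX_NONE)[0]:
    if len(k)<40: continue
    w=onplane(d,k[:,0]); r=cv2.minAreaRect((w[:,:2]*1000).astype(np.float32)); print(len(k),k[:,0].mean(0).round(),np.round(r[0],1),np.round(r[1],1),r[2])
# rib top by depth
v,u=np.mgrid[0:480,0:640]; uv=np.c_[u.ravel(),v.ravel()]; w=bydepth(d,uv)
k=(np.hypot(w[:,0]-C[0],w[:,1]-C[1])<.05)&(abs(w[:,2]-.037)<.005); print("rib",k.sum(),w[k].mean(0),cv2.minAreaRect((w[k][:,:2]*1000).astype(np.float32)))
E
```

```text
1 0.017 None
1 0.2 None
-1 0.017 [-0.76 -0.05  1.75 -0.    1.44  0.3 ]
-1 0.2 [-0.76 -0.12  1.49 -0.    1.77  0.3 ]
17.9917
178 [157. 313.] [ 225.2 -245.2] [30.8 77.3] 32.86371994018555
447 [320. 209.] [ 402.2 -338.7] [148.9  73.9] 28.768217086791992
162 [320. 267.] [ 355.7 -363.8] [25.1 64.2] 28.988859176635742
98 [320. 156.] [ 451.7 -311.5] [31.6 31.4] 75.24907684326172
rib 1156 [ 0.40404514 -0.33778781  0.03745255] ((403.00421142578125, -338.6289978027344), (59.23408889770508, 15.312315940856934), 28.66535758972168)
```

View pics/w4.png

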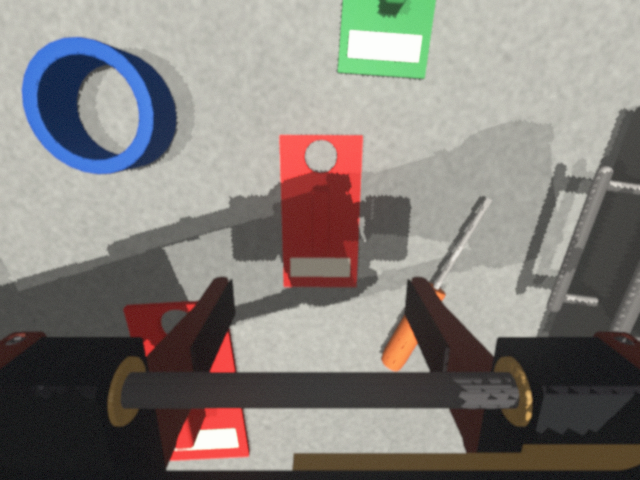

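The tag is centred at (320,209) in the picture, hole at (320,156), rib under the gripper. World centre is (0.4025,-0.3385) and yaw 28.7°, both matching the side view. The neighbours are clear of the fingers, so I'll grasp.

```bash
python3 - <<'E'
from h import *
from bench import *
C=[.4025,-.3386]; yaw=np.radians(28.75)
p,q=pick(C,yaw,.05); move_l(p,speed=.2,orientation=q)
p,q=pick(C,yaw,.018); move_l(p,speed=.08,orientation=q); s=state();print(np.round(s["ft_force"],1))
close(); s=state();print(s["time"],s["finger_gap"],np.round(s["ft_force"],1))
p,q=pick(C,yaw,.06); move_l(p,speed=.08,orientation=q)
p,q=pick(C,yaw,.22); move_l(p,speed=.2,orientation=q)
qs=inverse_kinematics(*tagpose(.014,-.085,.12,-1)); print(qs)
move_to(*tagpose(.010,-.085,.12,-1)); hold(.3)
s=state();print(s["time"],s["finger_gap"],np.round(s["ft_force"],1))
for n in ("wrist","side","scene"):
    d=get_image(n); np.savez(n+"5.npz",**d); cv2.imwrite(f"pics/{n}5.png",d["frame"])
d=ld("wrist5")
m=cmask(d,"red")
for k in cv2.findContours(m,cv2.RETR_CCOMP,cv2.CHAIN_APPROX_NONE)[0]:
    if len(k)<40: continue
    w=bydepth(d,k[:,0]); L=(w-O)@RP; print(len(k),k[:,0].mean(0).round(),np.median(L,0).round(4),L.min(0).round(3),L.max(0).round(3))
E
```

```text
[-0.6 -0.7  0. ]
20.4417 0.015891279113620614 [-0.2  1.   0.4]
[ 0.0633357  -0.60344815  1.85601378 -0.04512237  1.36732495  1.65658603]
23.8667 0.016196382391951886 [-0.4  0.1 -0.7]
44 [156. 447.] [-0.2328  0.0881 -0.0133] [-0.24  -0.086 -0.021] [0.095 0.098 0.274]
166 [214. 245.] [0.0003 0.0008 0.0028] [-0.014 -0.022  0.001] [0.014 0.022 0.005]
920 [319. 257.] [ 0.022  -0.0857  0.109 ] [-0.032 -0.124  0.106] [ 0.095 -0.049  0.274]
179 [319. 183.] [ 0.068  -0.0859  0.1075] [ 0.051 -0.101  0.103] [ 0.083 -0.071  0.11 ]
```

View pics/wrist5.png

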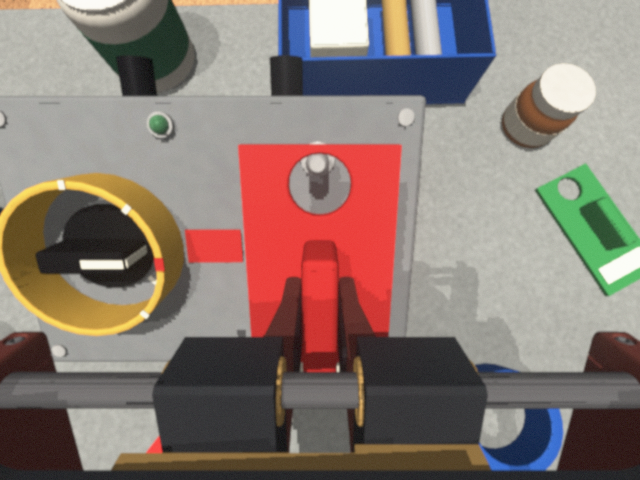

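View pics/scene5.png

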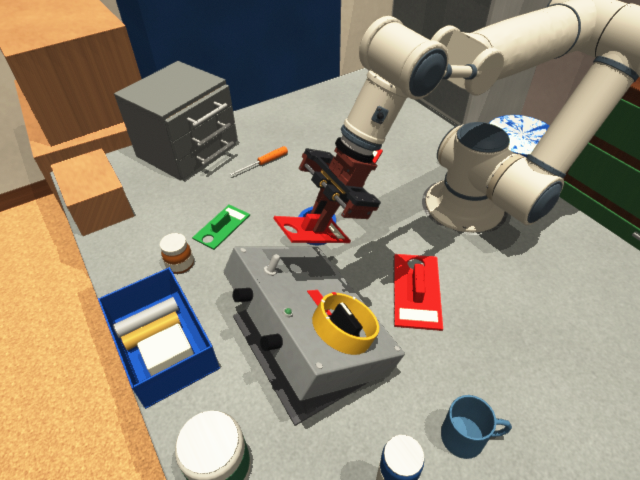

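The wrist view shows the hole at (319,183) on the panel at about (67,-86) mm, over the peg (tip near 317,163). The pointer is still on the mark. I'll lower the tag along the peg.

```bash
python3 - <<'E'
from h import *
from bench import *
X,Y=.0105,-.0845
p,q=tagpose(X,Y,.065,-1); move_l(p,speed=.12,orientation=q); f0=state()["ft_force"]
for hh in list(np.arange(.055,.022,-.008))+[.022,.0205,.0195,.0185,.0175]:
    p,q=tagpose(X,Y,hh,-1); move_l(p,speed=.05,orientation=q); s=state(); f=s["ft_force"]-f0
    print(round(hh,4),round(s["time"],2),np.round(f@RP,1))
    if np.linalg.norm(f)>8: break
d=get_image("wrist"); np.savez("w6.npz",**d); cv2.imwrite("pics/w6.png",d["frame"])
E
```

```text
0.055 24.98 [-0.1  1.3  0.9]
0.047 25.28 [-0.4  0.5  0.5]
0.039 25.59 [-1.   0.   0.7]
0.031 25.9 [-0.5  1.1  0.3]
0.023 26.21 [0.  0.5 0.7]
0.022 26.46 [-0.2  0.3  0.4]
0.0205 26.71 [ 1.8  1.3 -0.3]
0.0195 26.96 [0.8 0.7 0.9]
0.0185 27.21 [1.  1.2 0.3]
0.0175 27.46 [-1.6  0.   9.1]
```

View pics/w6.png

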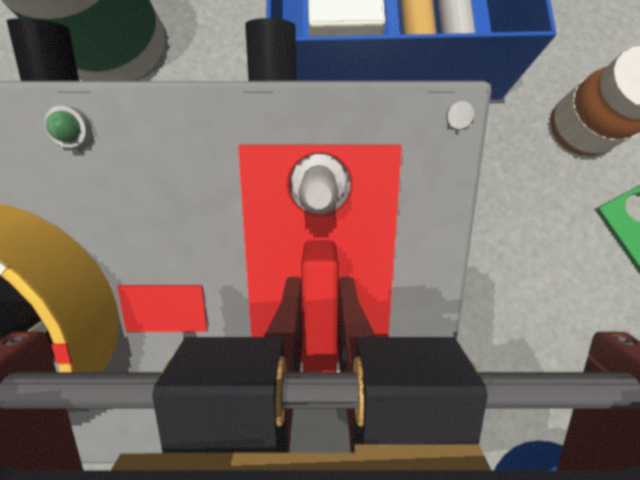

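The peg is through the hole and the tag is on the face (9 N contact). I'll release, back off and look.

```bash
python3 - <<'E'
from h import *
from bench import *
gripper_open(); hold(.3)
p,q=tagpose(.0105,-.0845,.07,-1); move_l(p,speed=.08,orientation=q)
p,q=tagpose(.0105,-.0845,.16,-1); move_l(p,speed=.2,orientation=q)
hold(.3)
s=state();print(s["time"],np.round(s["ft_force"],1))
for n in ("wrist","side","scene"):
    d=get_image(n); np.savez(n+"7.npz",**d); cv2.imwrite(f"pics/{n}7.png",d["frame"])
d=ld("wrist7"); m=cmask(d,"red"); m[330:]=0
v,u=np.nonzero(m); uv=np.c_[u,v]; L=(bydepth(d,uv)-O)@RP
k=(abs(L[:,1]+.085)<.05)&(L[:,2]<.015)&(L[:,2]>-.005)
A=np.c_[L[k][:,:2],np.ones(k.sum())]; print("plate z fit",np.linalg.lstsq(A,L[k][:,2],rcond=None)[0],L[k][:,2].mean(),cv2.minAreaRect((L[k][:,:2]*1000).astype(np.float32)))
for kk in cv2.findContours(m,cv2.RETR_CCOMP,cv2.CHAIN_APPROX_NONE)[0]:
    if len(kk)>60: print(len(kk),kk[:,0].mean(0).round(),((onplane(d,kk[:,0],N,O@N+.006)-O)@RP).mean(0).round(4))
E
```

```text
30.7 [ 0.2 -0.2 -0.5]
plate z fit [-6.46489068e-05  5.62971321e-04  7.02858200e-03] 0.006979195560201652 ((11.493408203125, -85.16062927246094), (149.09397888183594, 74.13628387451172), 0.08230536431074142)
146 [227. 231.] [ 0.001  -0.0008  0.006 ]
479 [319. 212.] [ 0.0159 -0.0851  0.006 ]
171 [319. 274.] [-0.0417 -0.085   0.006 ]
103 [319. 156.] [ 0.0681 -0.085   0.006 ]
```

View pics/wrist7.png

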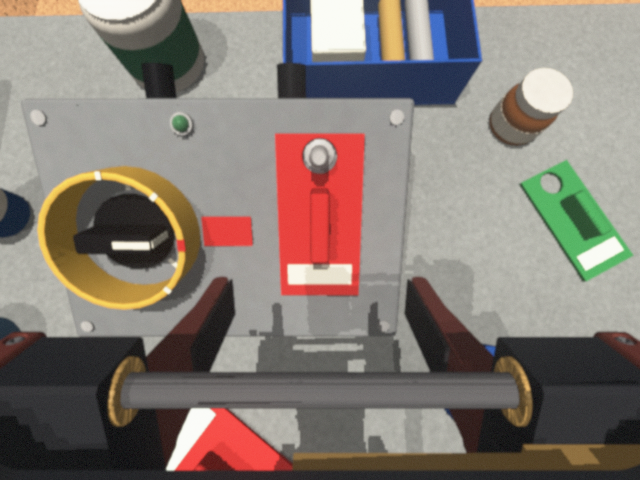

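View pics/side7.png

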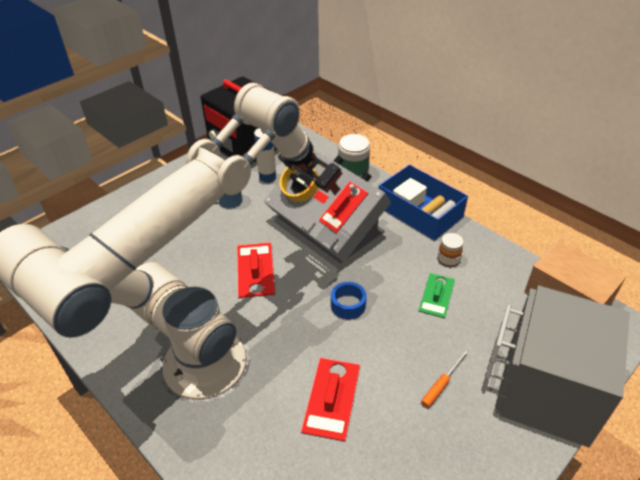

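The tag lies flat: plate top at 7 mm, no tilt, square to the panel, peg through the hole. One last check of the selector, then I hand in.

```bash
python3 - <<'E'
from h import *
from bench import *
hold(.3); d=get_image("wrist")
v,u=np.mgrid[0:480,0:640]; uv=np.c_[u.ravel(),v.ravel()]; L=(bydepth(d,uv)-O)@RP
k=(np.hypot(L[:,0],L[:,1]-.085)<.04)&(abs(L[:,2]-.04)<.005)
print(cv2.minAreaRect((L[k][:,:2]*1000).astype(np.float32)), refine(d)["ang_bar"])
e=ld("wrist7"); print("changed px",(cv2.absdiff(d["frame"],e["frame"]).max(2)>40).sum(),state()["time"])
job_done()
E
```

```text
((-0.5617837905883789, 84.33811950683594), (65.17871856689453, 18.76294708251953), 89.66167449951172) 1.582158292714583
changed px 5762 31.2
the job is handed in; nothing more can be done
```

The job is handed in at 31 s of the 61 s. My checks before that showed the selector on the red mark and the red tag hanging flat on the peg. One last comparison came out unexplained.

- **Selector:** The gripper opens too wide to fit around the bar inside the collar. I put the closed fingers beside the bar and pushed it clockwise in two passes. It last measured about 1.576–1.582 rad against 1.571, roughly half a degree past the mark.
- **Tag:** I used the 150 x 75 mm red tag; the other two red ones measured about 213 x 104 mm. It went over the peg and I let go. The picture then showed the peg through the hole, rib outward, the plate flat and square to the face, and the hole centre at panel (68, -85) mm. Friction was holding it about 4–5 mm above where the hole's edge would rest on the peg, so it may still settle that far.
- **Other things:** The green tag, mug, jar, tape, spray can, screwdriver and the two large red tags were not touched. Forces I printed stayed below about 10 N.
- **Unexplained:** The last two wrist pictures, 0.5 s apart, differed in 5,762 pixels. I handed in without finding out why. It could be residual arm motion, image noise or the tag settling slightly.

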